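Take a crimped ferrule out of the press with tongs

ROBOT

A 6-joint arm with a two-finger parallel gripper is mounted at the origin on the work surface; the furniture and walls round the work are solid. World frame = base frame: x ahead of the robot, y to its left, z up, the work surface at z = 0. Lengths are in m, angles in degrees, forces in N, time in s.
With the tool pointing down it reaches from about 0.325 to 0.775 m from the base axis. Payload 5.5 kg.
Tool frame: the origin (TCP) lies at the centre of the arm's flange, where the gripper is bolted on; the fingertips stand 182 mm ahead of it and the grasp point (between the pads) lies 163 mm ahead of it; z points along the fingers, y is the line along which they close (so a half turn about z gives the same grasp; the last joint's range is limited). The gripper opens to 88 mm and grips with 3 to 60 N. Pads are 20 mm wide; open, the fingers measure 115 mm over their backs; the gripper's body (75 mm by 178 mm) begins 61 mm behind the grasp point.
Start: joints at [60.808, 5.22, 70.514, -0, 104.267, -3.249], TCP at [0.262, 0.54, 0.405] pointing down, gripper open.
Joint ranges: [-164.24, 164.24], [-49.07, 125.15], [9.68, 141.18], [-86.29, 266.29], [3.28, 154.24], [-151.56, 151.56]. Speed limits (degrees/s): [147.25, 147.25, 172.46, 180, 180, 180].

INTERFACE

Orientations are given as [roll, pitch, yaw] about the fixed x, y, z axes, in that order (R = Rz(yaw) Ry(pitch) Rx(roll)).
In Python, from station import r gives the robot as it stands. The module is installed in compiled form; this text tells all that it offers. Calls block until the motion is done:
- r.reach(position, orientation): joint-space move of the TCP to a pose.
- r.servo_line(position, rotation=None, speed=0.15): straight line of the TCP; rotation=None keeps the orientation; speed is the mean speed in m/s.
- r.move_joints(angles): joint-space move.
- r.let_go() and r.grab(squeeze=None): open the fingers fully, or close them until they stop; squeeze is the grip in N (None keeps the last).
- r.wait(seconds).
- r.inverse_kinematics(position, orientation): joint angles nearest the present ones, or None.
- r.sense(): the state.
- r.snapshot(name): name is "scene" or "top"; returns a dict with "frame" (480x640x3 uint8, red, green, blue), "fx", "fy", "cx", "cy" (pixels), "dist_coeffs" ([k1, k2, p1, p2, k3] as OpenCV has them; the pictures are not rectified), "R" (3x3) and "t" (3): a world point X has camera coordinates R X + t. Camera axes: x right, y down, z forward; pixel columns grow to the right and rows downward; lengths in m; the calibration is good to about 2 mm. A picture is of the moment at which its call begins. There is no depth.
A pose or a line that the arm cannot do raises r.IKError and nothing moves.
- r.hand_in(): hands the job in; it is judged then, once.
The state is a dict: "clock": time; "joints": joint angles; "joint_vel": joint speeds; "joint_torque": joint torques, N m; "tcp_pos": TCP position; "orientation": TCP orientation; "contact_force": force on the tool from outside, world axes, zero at the start; "torque": the same for the moment, N m; "opening": finger opening in m; "gripper_force": force on a finger pad.
Only numpy, scipy, OpenCV 4.12 (cv2) and the standard library are available. Lean on these libraries where they do the work, as an engineer would, in place of code of your own. Each camera call takes 0.05 s, during which the arm holds its last target. There are 200 camera calls.

TASK

Stop the little crimping press by pushing its mushroom button all the way in, so that it stays in, before anything goes under the head. Then pick up the spring tongs by their grips, reach under the head with the jaws, close them on the brass ferrule standing in the die, lift it out of its recess and bring it out from under the head; fingers never touch the ferrule. Finish while still holding: the tongs shut on the ferrule, the ferrule upright, still, at least 15 cm above the bench and clear of the press, and leave the other things on the bench where they are.

Things in the scene. Friction and masses are not known exactly. Their poses are not given: they have to be found in the camera images.
- press: Small grey C-frame crimping press, fixed, 260 mm tall. Origin on the bench under the die's axis; x points to its rear: its mouth faces -x (towards the robot, turned up to 0.25 rad). Foot x -60 to 100, y -65 to 65 mm, 20 high. Die 56 mm square, top at z = 70. Column from x = 43 mm back.
- press_head (a point): Point on the press axis on the underside of the upper die (32 mm across), 128 mm above the bench, 58 mm above the lower die's top. The head that carries it spans x -25 to 85, y -30 to 30 mm of the press frame, from 156 mm up; a 48 mm wide air cylinder stands on it.
- press_nest (a point): Centre of the round recess in the die, on the axis at the die's top face (z = 70 mm). Recess: 30 mm across, 4 mm deep; the ferrule stands in it.
- stop (a joint): Travel of the mushroom stop button in m: 0 = out, 0.008 = fully in. It moves straight down against about 4 N of friction and stays where it is left (no return spring).
- stop_top (a point): Top centre of the mushroom button's 40 mm wide cap, about 123 mm above the bench when out. It stands on a grey 62 mm square box on the press's own foot, at press x = -24, y = -96 mm. It goes 8 mm down.
- ferrule: Brass ferrule: a cylinder 26 mm across and 30 mm tall, 20 to 45 g, standing upright in the die's recess so that its top 26 mm show. Origin: centre of its underside; z along its axis, up.
- tongs: Spring steel tongs, 105 g, lying on the bench, 250 mm long, 18 mm high, symmetrical. Origin on the centre line between the two black grips, at the underside; x points to the jaws, z up. Bow at x = -105, arm hinges at -75, jaws at 125 mm. Squeezed evenly, both arms swing equally and this frame stays in the middle.
- tongs_grip (a point): Midway between the black grips, 9 mm above the tongs' underside. Grips: x -30 to 30, z 0 to 18 mm, squeezed along y; 55 mm wide over their outsides when open, 38 mm with the jaws on the ferrule, 32 mm at the end stop. Half shut (47 mm) they push back with 8 to 10 N each; 20 N or more holds the ferrule well.
- tongs_jaw (a point): Midway between the jaws, at half their height: 125 mm ahead of the tongs' origin, 9 mm above their underside; a clasped ferrule's axis lies here. Jaws: two steel vees 32 mm long, z 1 to 17 mm, over 55 mm apart when open; each moves 2.7 times as far as its grip, so 47 mm over the grips leaves over 35 mm at the jaws.
- tongs_left (a joint): Closing angle of the left arm, rad (the right arm follows): 0 = open, 0.11 = jaws shut on the ferrule, 0.15 = end stop, jaws shut on nothing.
- curved_handle: Bystander: dark curved wooden brush handle, 161 x 36 x 22 mm, lying loose on the bench to the right of the press. Leave it alone.
- brush_head: Bystander: round bristle brush head in a white ferrule, 74 x 70 x 74 mm, standing to the left behind the press. Leave it alone.
- pin_box: Bystander: small dark open box, 68 x 60 x 24 mm, to the left of the press. Leave it alone.

How it is judged:
By the outcome, as a careful person would: the job done as asked, in the order asked, and still so for the second after the job is handed in, while the arm keeps its last pose, push and grip.
It also fails if it takes over 58 s, if anything falls off the work surface, if the arm or the gripper's body presses on something with over 40 N, if the wrist force passes 120 N, or if a joint passes its speed limit or range.

## Working session

There is one attempt and no reset: what is moved stays moved. The work goes in short steps, each a Python script; the robot and the scene stay as the last script left them, time stands still between calls to the robot, and variables do not carry over. Pictures are saved under pics/ and viewed, at most 10 in all, crops included, and the job is handed in when it is done.

```bash
mkdir -p pics; python3 - <<'E'
from station import r
import cv2,pickle
d={}
for n in("scene","top"):
    s=r.snapshot(n);d[n]=s
    cv2.imwrite(f"pics/{n}0.png",s["frame"][:,:,::-1])
    print(n,s["fx"],s["cx"],s["cy"],s["dist_coeffs"],(-s["R"].T@s["t"]),s["R"][2])
pickle.dump(d,open("d0.pkl","wb"))
print(r.sense())
E
```

```text
scene 549.8893403839947 313.43521616075867 239.69071873189014 [0.05976698 0.         0.         0.         0.        ] [-0.42525724 -0.62206866  1.05497588] [ 0.63932315  0.41179468 -0.64937743]
top 580.4100597623147 316.15575430761646 239.8512097495048 [0.04589144 0.         0.         0.         0.        ] [ 0.30608731 -0.02619912  1.51523714] [ 0.1392537   0.00290598 -0.99025247]
{'clock': 0.1, 'joints': array([ 6.08082722e+01,  5.25819543e+00,  7.05743208e+01, -9.04400548e-04,
        1.04266601e+02, -3.24867384e+00]), 'joint_vel': array([ 0.08370635, -0.17405747, -0.15339478,  0.02660571,  0.06225865,
       -0.0082159 ]), 'joint_torque': array([ 2.00128612e-03, -4.47857988e+01, -4.07569957e+01,  6.98549557e-02,
        2.85212992e-02, -1.12791747e-04]), 'tcp_pos': array([0.26251534, 0.53958011, 0.40363244]), 'orientation': array([-1.79900993e+02, -4.74144224e-03,  1.54056720e+02]), 'contact_force': array([0.41246544, 0.22319824, 1.05966627]), 'torque': array([ 0.02992127, -0.0041691 ,  0.01289459]), 'gripper_force': 0.0, 'opening': 0.08811332252206279}
```

View pics/scene0.png

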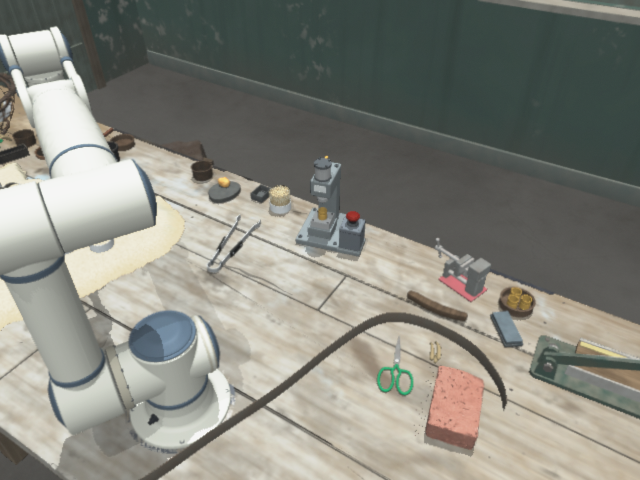

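View pics/top0.png

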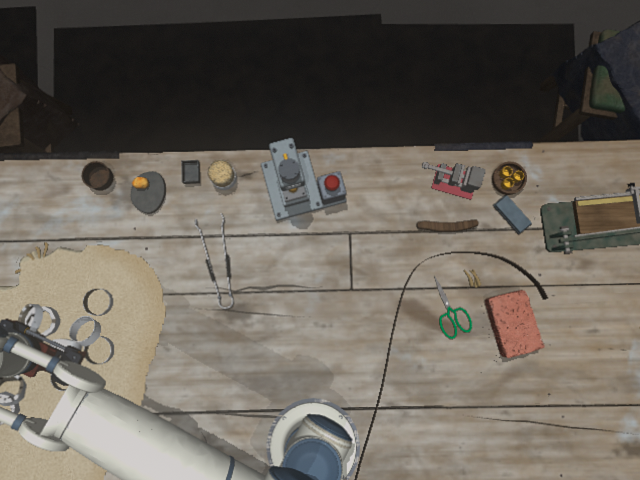

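The scene view shows the tongs at about (232,245) and the press at about (325,215), with its red button at (353,217). In the top view the tongs run from the bow at (224,303) to the jaws at about (210,218), the press is at (291,180) and the button at (332,183). Next I'll enlarge both.

```bash
python3 - <<'E'
import cv2,pickle
d=pickle.load(open("d0.pkl","rb"))
def crop(n,x,y,w,h,k):
    im=d[n]["frame"][y:y+h,x:x+w,::-1]
    im=cv2.resize(im,None,fx=k,fy=k,interpolation=cv2.INTER_CUBIC)
    for i in range(0,w,10): cv2.putText(im,str(x+i),(i*k,8),0,.3,(0,255,255),1);cv2.line(im,(i*k,0),(i*k,4),(0,255,255),1)
    for i in range(0,h,10): cv2.putText(im,str(y+i),(0,i*k+4),0,.3,(0,255,255),1)
    cv2.imwrite(f"pics/{n}c.png",im)
crop("top",185,130,170,185//1-65+60,4) if 0 else crop("top",190,130,160,185,3+0)
crop("scene",200,150,175,130,4)
E
```

```text
(no output)
```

View pics/topc.png

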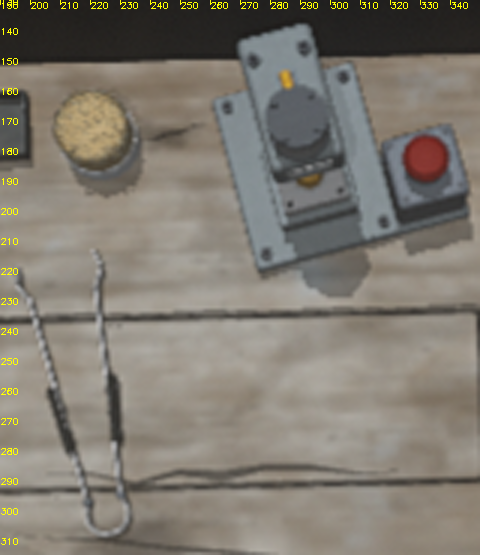

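View pics/scenec.png

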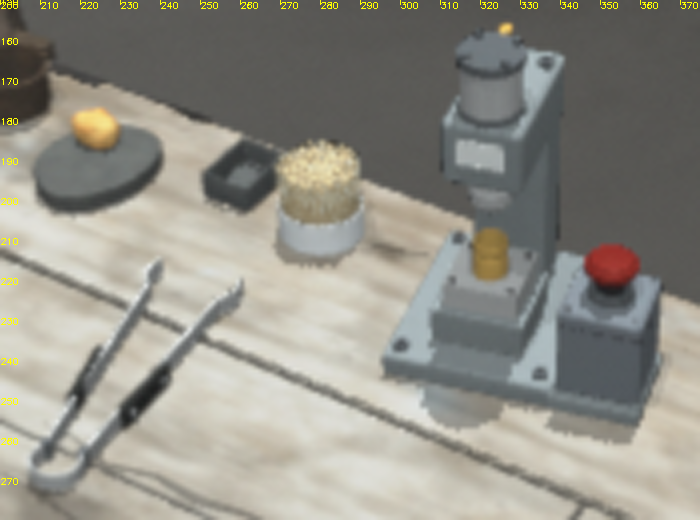

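```bash
cat > h.py <<'E'
import numpy as np,cv2,pickle
from scipy.optimize import least_squares
def proj(s,P):
    K=np.array([[s["fx"],0,s["cx"]],[0,s["fy"],s["cy"]],[0,0,1]])
    return cv2.projectPoints(np.array(P,float).reshape(-1,3),cv2.Rodrigues(np.array(s["R"]))[0],np.array(s["t"],float),K,np.array(s["dist_coeffs"]))[0][:,0]
def place(q,L):
    c,s=np.cos(q[2]),np.sin(q[2]);L=np.array(L,float)
    return np.c_[q[0]+c*L[:,0]-s*L[:,1],q[1]+s*L[:,0]+c*L[:,1],L[:,2]]
def fit(d,obs,x0):
    def f(q): return np.concatenate([(proj(d[n],place(q,[o[0] for o in ob]))-[o[1] for o in ob]).ravel() for n,ob in obs.items()])
    s=least_squares(f,x0,loss="soft_l1");return s.x,f(s.x).reshape(-1,2)
E
python3 - <<'E'
from h import *
d=pickle.load(open("d0.pkl","rb"))
T=lambda x,y:(190+x/3,130+y/3); S=lambda x,y:(200+x/4,150+y/4)
np.set_printoptions(precision=4,suppress=True)
q,e=fit(d,{"top":[((-.024,-.096,.120),T(426,158)),((-.06,.065,.02),T(260,271)),((.1,-.065,.02),T(355,62)),((.1,.065,.02),T(213,97))],
 "scene":[((-.024,-.096,.120),S(612,262)),((0,0,.096),S(491,236)),((-.06,.065,.02),S(385,358))]},[.6,0,0])
print("press",q,np.degrees(q[2]));print(e)
g=.026
q,e=fit(d,{"top":[((0,g,.012),T(61,421)),((0,-g,.012),T(114,408)),((-.105,0,.009),T(106,527))],
 "scene":[((0,g,.012),S(86,375)),((0,-g,.012),S(146,395)),((-.105,0,.009),S(55,475))]},[.45,.25,.1])
print("tongs",q,np.degrees(q[2]));print(e)
for n,k in(("top",T),("scene",S)):
  print(proj(d[n],place(q,[(.141,.0,.009),(.125,.033,.009),(.125,-.033,.009)])))
print((np.array(T(18,275))+T(96,250))/2,(np.array(S(154,265))+S(238,290))/2)
E
```

```text
press [0.644  0.0328 0.2387] 13.674648762474515
[[ 0.7301 -0.0013]
 [-0.6046  0.0256]
 [ 0.056  -0.1803]
 [-0.0309  0.525 ]
 [ 0.4758 -0.7866]
 [ 0.303   1.0195]
 [-0.9384 -0.9834]]
tongs [0.4512 0.2322 0.1818] 10.416868781904006
[[-1.2115 -0.8532]
 [ 0.8529 -0.6051]
 [ 1.1807  1.6549]
 [-0.3355 -0.4062]
 [ 0.6151 -1.0709]
 [-2.9858  0.9071]]
[[209.5157 215.3259]
 [198.228  223.7089]
 [222.9588 218.6675]]
[[251.3899 218.1517]
 [239.3798 218.7179]
 [258.7392 223.66  ]]
[209.  217.5] [249.    219.375]
```

Both fits agree with the given sizes to within a few mm. The press is at (0.644, 0.033) with yaw 13.7°, and the tongs are at (0.451, 0.232) with yaw 10.4°. I'll press the button first.

```bash
python3 - <<'E'
from station import r
from h import *
x,y=place([.644,.0328,.2387],[(-.024,-.096,0)])[0,:2]
o=[180,0,103.7]
r.reach([.48,-.05,.50],o); r.grab(10)
r.servo_line([x,y,.182+.160],speed=.2)
r.servo_line([x,y,.182+.128],speed=.1)
print(r.sense()["contact_force"],r.sense()["clock"])
f0=r.sense()["contact_force"][2]
for z in (.124,.121,.118,.116,.1145,.1135,.1125,.1115,.1105):
    r.servo_line([x,y,.182+z],speed=.03); r.wait(.1)
    s=r.sense(); f=s["contact_force"][2]-f0; print(z,s["tcp_pos"][2]-.182,round(f,1))
    if f>16: break
r.servo_line([x,y,.182+.16],speed=.15)
r.reach([.45,-.02,.50],o)
s=r.sense();print(s["clock"],s["contact_force"])
d={n:r.snapshot(n) for n in("scene","top")};pickle.dump(d,open("d1.pkl","wb"))
im=[cv2.resize(d["scene"]["frame"][150:280,200:375,::-1],None,fx=4,fy=4,interpolation=2)]
cv2.imwrite("pics/s1.png",im[0])
E
```

```text
[0.13478433 0.08142685 0.19256398] 5.4667
0.124 0.12433996750287252 -1.2
0.121 0.12131124079435723 1.6
0.118 0.118113004510222 2.7
0.116 0.11594758836869384 1.5
0.1145 0.11472911414167203 4.3
0.1135 0.11459425107767246 6.6
0.1125 0.11449345244554926 10.2
0.1115 0.11443207171315622 13.3
0.1105 0.11437719947531128 15.9
10.1333 [ 0.02568335  0.54357894 -0.30841588]
```

View pics/s1.png

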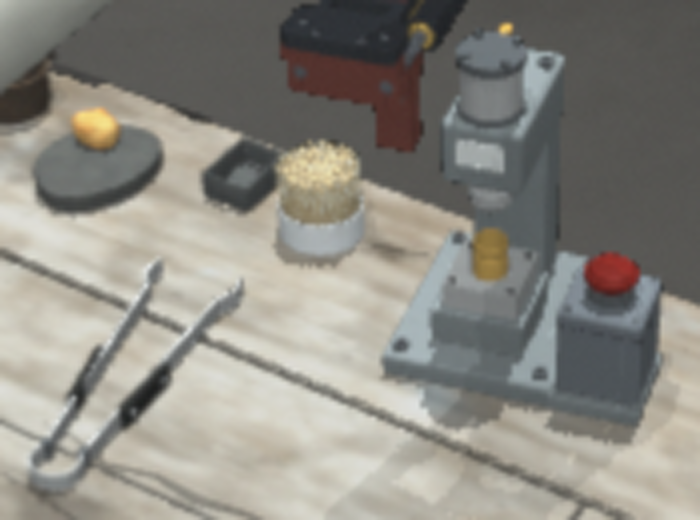

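The button cap now sits lower, at crop (612,272) against (612,262) before. The force rose against a hard stop at 114.5 mm, so the button is fully in. Now the tongs.

```bash
python3 - <<'E'
from station import r
from h import *
x,y=.4512,.2322; o=[180,0,190.6-360]
r.let_go()
r.reach([x,y,.35],o)
r.servo_line([x,y,.215],speed=.15); r.servo_line([x,y,.1845],speed=.06)
print(r.sense()["contact_force"],r.sense()["tcp_pos"])
for q in(5,8):
    r.grab(q); r.wait(.3); s=r.sense(); print(q,s["opening"],s["gripper_force"],s["clock"])
    if s["opening"]<.051: break
r.servo_line([x,y,.36],speed=.12)
s=r.sense(); print(s["opening"],s["gripper_force"],s["clock"],s["contact_force"],s["torque"])
E
```

```text
[-0.32729848  0.58978954 -0.8080943 ] [0.45117486 0.23220195 0.18430642]
5 0.056427301120865005 4.967806339845993 15.3333
8 0.047143757718445735 7.976125475834124 15.875
0.04477108818431577 7.989702075719833 17.4917 [ 0.77580651 -0.41082112 -1.62425688] [0.06259435 0.01574337 0.03371599]
```

```bash
python3 - <<'E'
from station import r
from h import *
pr=[.644,.0328,.2387]; o=[180,0,193.7-360]
r.grab(6.7); r.wait(.3); s=r.sense(); print(s["opening"],s["gripper_force"])
p=place(pr,[(-.27,0,0)])[0]
r.reach([p[0],p[1],.36],o)
r.servo_line([p[0],p[1],.30],speed=.15); r.wait(.2)
s=r.sense(); print(s["opening"],s["gripper_force"],s["clock"],s["tcp_pos"],s["contact_force"])
d={n:r.snapshot(n) for n in("scene","top")};pickle.dump(d,open("d2.pkl","wb"))
k=4;a=d["scene"]["frame"][180:310,200:375,::-1];b=d["top"]["frame"][160:290,230:405,::-1]
for n,x,y in(("scene",200,180),("top",230,160)):
    im=cv2.resize(d[n]["frame"][y:y+130,x:x+175,::-1],None,fx=4,fy=4,interpolation=2)
    cv2.imwrite(f"pics/{n}2.png",im)
E
```

```text
0.052310380383330815 6.67416792595759
0.05200311557406089 6.67434351722477 20.075 [ 0.38193421 -0.03099617  0.30134168] [-0.5488935  -0.06318634 -0.80696638]
```

View pics/scene2.png

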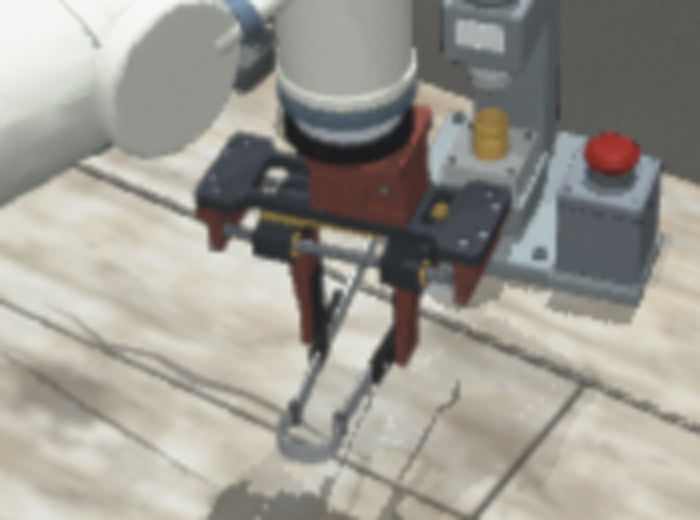

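View pics/top2.png

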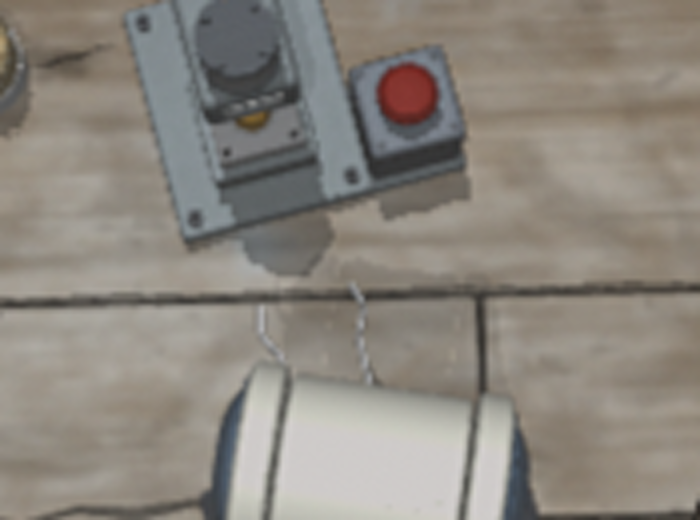

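The scene view shows the tongs held level between the fingers, with the hinges at crop (295,412) and (341,420). The top view shows the jaw tips at crop (262,305) and (355,285). Now I'll check these against the pose the gripper should give.

```bash
python3 - <<'E'
from h import *
d=pickle.load(open("d2.pkl","rb"))
z=.3013-.1845
b=[.3819,-.0310,.2387]
print(proj(d["top"],place(b,[(.141,0,z+.009),(.141,.03,z+.009),(.141,-.03,z+.009)])))
print("obs mid",(307.1,233.75))
print(proj(d["scene"],place(b,[(-.075,.017,z+.009),(-.075,-.017,z+.009),(-.105,0,z+.009)])))
print("obs",(273.75,283),(285.25,285),"mid 279.5,284; bow ~(277,291)")
# tongs in hand: solve for (x,y,yaw,pitch dz at bow)
def f(q):
    c=q[:3]; P=lambda L:np.array(place(c,L))
    t=P([(.141,0,z+.009+.141*q[3])]); h=P([(-.075,0,z+.009-.075*q[3]),(-.108,0,z+.004-.108*q[3])])
    return np.r_[(proj(d["top"],t)-[307.1,233.75]).ravel(),(proj(d["scene"],h)-[(279.5,284),(277,293.7)]).ravel(),(q[:2]-b[:2])/.005,(q[2]-b[2])/.05,q[3]/.1]
s=least_squares(f,b+[0]);print(s.x,s.fun)
E
```

```text
[[305.8930801  232.96597872]
 [293.91170481 236.14731772]
 [317.8579825  229.78861219]]
obs mid (307.1, 233.75)
[[271.77203436 282.23698552]
 [285.08539948 285.41802415]
 [273.69445937 292.48327417]]
obs (273.75, 283) (285.25, 285) mid 279.5,284; bow ~(277,291)
[ 0.38203074 -0.03571889  0.25823285 -0.05042744] [-0.29130957 -0.1411079   1.06873117 -0.46038619 -1.27018347  0.47238413
  0.02614874 -0.94377823  0.39065699 -0.50427443]
```

```bash
python3 - <<'E'
from station import r
from h import *
pr=[.644,.0328,.2387]
p=place(pr,[(-.27,0.001,0)])[0]; q=place(pr,[(-.168,0.002,0)])[0]
r.servo_line([p[0],p[1],.266],speed=.1)
r.servo_line([q[0],q[1],.266],speed=.1); r.wait(.2)
s=r.sense(); print(s["opening"],s["clock"],s["tcp_pos"],s["contact_force"])
d={n:r.snapshot(n) for n in("scene","top")};pickle.dump(d,open("d3.pkl","wb"))
c=[cv2.resize(d[n]["frame"][y:y+h,x:x+w,::-1],(800,300*1),interpolation=2) for n,x,y,w,h in(("scene",285,195,80,30),("top",265,170,80,30))]
c=[cv2.resize(d[n]["frame"][y:y+h,x:x+w,::-1],None,fx=7,fy=7,interpolation=2) for n,x,y,w,h in(("scene",270,185,110,45),("top",245,175,110,40))]
cv2.imwrite("pics/c3.png",np.vstack(c))
E
```

```text
0.05171081851093125 22.0333 [ 0.48001071 -0.00510964  0.2661372 ] [-0.75744052 -0.20659421 -0.90387105]
```

View pics/c3.png

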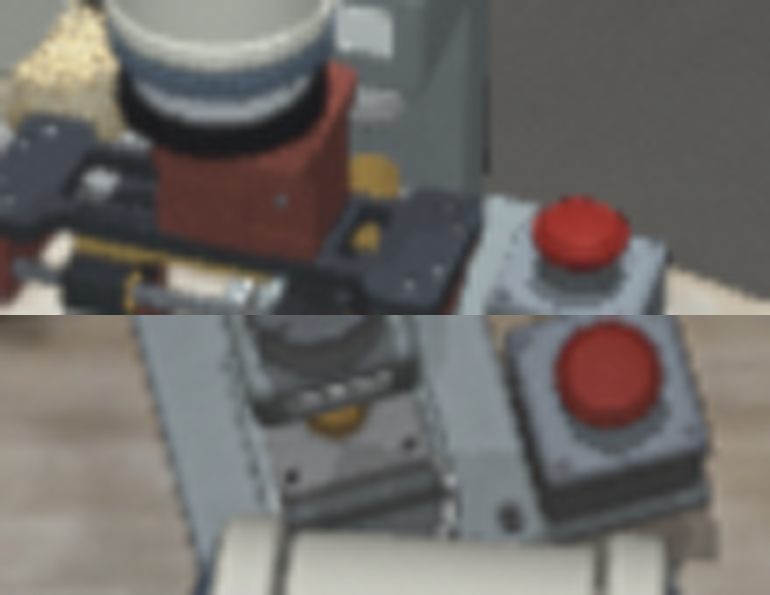

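The tongs' arms pass either side of the ferrule: in the lower crop they are at about (258,430) and (430,395), with the ferrule at (338,415). They are centred to within about 2 mm, so I'll advance and clamp.

```bash
python3 - <<'E'
from station import r
from h import *
pr=[.644,.0328,.2387]
q=place(pr,[(-.125,0.0015,0)])[0]
def st(m): s=r.sense(); print(m,round(s["clock"],1),round(s["opening"],4),round(s["gripper_force"],1),s["contact_force"].round(1),s["tcp_pos"].round(4)); return s
r.servo_line([q[0],q[1],.266],speed=.06); st("in")
for z in(.264,.262,.2605):
    r.servo_line([q[0],q[1],z],speed=.03); s=st("down")
    if s["contact_force"][2]>3: break
r.grab(15); r.wait(.2); st("15")
r.grab(32); r.wait(.4); st("32")
d={n:r.snapshot(n) for n in("scene","top")};pickle.dump(d,open("d4.pkl","wb"))
c=[cv2.resize(d[n]["frame"][y:y+h,x:x+w,::-1],None,fx=7,fy=7,interpolation=2) for n,x,y,w,h in(("scene",270,185,110,45),("top",245,175,110,40))]
cv2.imwrite("pics/c4.png",np.vstack(c))
E
```

```text
in 23.0 0.0521 6.7 [-0.1 -0.8 -1.2] [0.5221 0.0047 0.2659]
down 23.2 0.0518 6.7 [-0.1 -0.3 -2. ] [0.5219 0.0047 0.2639]
down 23.5 0.0517 6.7 [-0.2 -0.2 -1. ] [0.5221 0.0047 0.2618]
down 23.8 0.052 6.7 [ 0.8  0.6 -1.3] [0.5222 0.0047 0.2604]
15 24.2 0.0389 14.9 [-0.6  0.6 -0.8] [0.5222 0.0047 0.2605]
32 24.8 0.0385 31.9 [ 0.5  0.  -1.1] [0.5222 0.0047 0.2605]
```

View pics/c4.png

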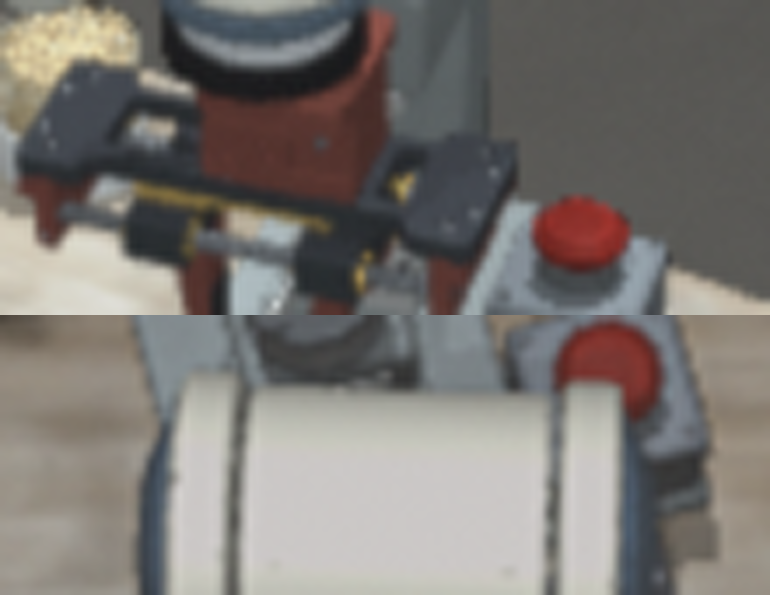

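The grips stopped at 38.5 mm (38 with the ferrule in the jaws, 32 if empty), so the ferrule is clasped. Now I'll lift it out and withdraw.

```bash
python3 - <<'E'
from station import r
from h import *
pr=[.644,.0328,.2387]
def st(m): s=r.sense(); print(m,round(s["clock"],1),round(s["opening"],4),round(s["gripper_force"],1),s["contact_force"].round(1),s["tcp_pos"].round(4)); return s
q=place(pr,[(-.125,0.0015,0)])[0]; p=place(pr,[(-.27,0.0015,0)])[0]
r.servo_line([q[0],q[1],.2745],speed=.04); st("up")
r.servo_line([p[0],p[1],.2745],speed=.08); st("out")
r.servo_line([p[0],p[1],.41],speed=.1); r.wait(.5); st("high")
d={n:r.snapshot(n) for n in("scene","top")};pickle.dump(d,open("d5.pkl","wb"))
c=[cv2.resize(d[n]["frame"][y:y+h,x:x+w,::-1],None,fx=4,fy=4,interpolation=2) for n,x,y,w,h in(("scene",220,140,160,80),("top",240,160,160,65))]
cv2.imwrite("pics/c5.png",np.vstack(c))
E
```

```text
up 25.4 0.0385 31.9 [ 0.9  0.8 -1.1] [0.5223 0.0047 0.2749]
out 27.4 0.0384 31.9 [ 0.5  0.5 -0.9] [ 0.3815 -0.0295  0.2744]
high 29.4 0.0387 31.9 [-0.  -0.4 -1.8] [ 0.3813 -0.0296  0.41  ]
```

View pics/c5.png

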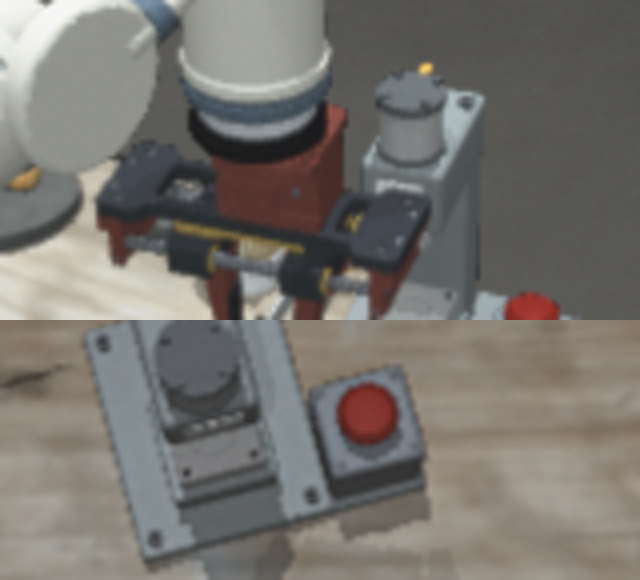

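The die is empty and the grips still read 38.7 mm, so the ferrule is in the jaws. I'm out of picture views, so I'll do a numeric check for brass pixels where the ferrule should be.

```bash
python3 - <<'E'
from h import *
d=pickle.load(open("d5.pkl","rb"))
b=[.3813,-.0296,.2387]; z=.066+.41-.2605
for n in d:
    c=proj(d[n],place(b,[(.125,0,z+.03),(.125,0,z)])); print(n,c)
    h=cv2.cvtColor(d[n]["frame"],cv2.COLOR_RGB2HSV); m=cv2.inRange(h,(12,110,70),(32,255,255))
    k,_,st,ce=cv2.connectedComponentsWithStats(m)
    print([(s.tolist(),e.round(1).tolist()) for s,e in zip(st[1:],ce[1:]) if s[4]>8 and abs(e-c[0]).max()<45])
E
```

```text
scene [[304.82386189 195.85858615]
 [305.03672945 205.47470604]]
[([264, 196, 19, 4, 27], [271.8, 197.5])]
top [[305.83871567 231.99001453]
 [306.15358374 234.01089288]]
[([301, 226, 11, 12, 106], [305.7, 231.8])]
```

```bash
python3 -c "
from station import r
print(r.hand_in())"
```

```text
the job is handed in; nothing more can be done
None
```

I handed the job in: the stop button is fully in, and the tongs hold the brass ferrule, as far as one overhead check shows upright, about 21 cm above the bench and clear of the press.

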